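Find the rocking corner of the jig plate and shim it

TASK

The jig plate rocks because one of the four packing blocks under its corners is low. Press the corners with a fingertip until you find the one that dips, press that corner's hinged shim down flat and leave the other three standing, then lean firmly on the same corner once more to check that it no longer gives. Use touch only: do not grip, lift or shove the plate, the tube on it or the things around it.

Things in the scene. Friction and masses are not known exactly. Their poses are not given: they have to be found in the camera images.
- jig_plate: Grey aluminium jig plate with a drilled grid, 150 (its x, away from the robot) x 140 (its y, to the left) x 12 mm, about 0.7 kg, lying loose on four fixed dark steel blocks, one under each corner. Origin: middle of its underside, 20 mm above the table when level. Three blocks are 20 mm high and one, at any corner, 15 mm; the plate lies level on the other three.
- plate_mid (a point): Middle of the plate's top face, under the tube, 32 mm above the table when level. The corner over the low block tips under 3 to 5 N: its press spot sinks about 3.4 mm, the opposite one rises about 6 mm, and it comes back when let go. The other corners are solid.
- tube: Work piece: dark square tube offcut, 30 x 90 x 30 mm, lying loose along the plate's y on the middle of the plate between four 18 mm high dowel pins; origin at the middle of its underside. Leave it where it is.
- corner_near_left (a point): Spot on the plate's top face at its near left corner where a fingertip can press, -57 mm in x and +50 mm in y from the plate's middle, 32 mm above the table when level. A firm press is 8 to 15 N, kept up for half a second.
- shim_near_left (a joint): Hinged steel shim at the near left corner: 0 rad = flat (tongue level), about 0.9 = raised, as at the start, sloping up and away from the plate. Pin along the plate's y at x -85, y +50 mm from its middle, 38 mm above the table. A press straight down on the middle of the tongue folds it; it stays where left. Flat, its heel fills a 5 mm gap over the low block, but it jacks up a solid corner.
- tongue_near_left (a point): Middle of the upper face of the near left shim's tongue: the place to press. 32 mm out from the pin and 5 mm above it when flat (43 mm above the table); raised, about 66 mm above the table. The tongue is 26 mm wide and ends 60 mm from the pin (the raised end is about 88 mm above the table); pressing down on that very end may jam.
- corner_near_right (a point): Spot on the plate's top face at its near right corner where a fingertip can press, -57 mm in x and -50 mm in y from the plate's middle, 32 mm above the table when level. A firm press is 8 to 15 N, kept up for half a second.
- shim_near_right (a joint): Hinged steel shim at the near right corner: 0 rad = flat (tongue level), about 0.9 = raised, as at the start, sloping up and away from the plate. Pin along the plate's y at x -85, y -50 mm from its middle, 38 mm above the table. A press straight down on the middle of the tongue folds it; it stays where left. Flat, its heel fills a 5 mm gap over the low block, but it jacks up a solid corner.
- tongue_near_right (a point): Middle of the upper face of the near right shim's tongue: the place to press. 32 mm out from the pin and 5 mm above it when flat (43 mm above the table); raised, about 66 mm above the table. The tongue is 26 mm wide and ends 60 mm from the pin (the raised end is about 88 mm above the table); pressing down on that very end may jam.
- corner_far_left (a point): Spot on the plate's top face at its far left corner where a fingertip can press, +57 mm in x and +50 mm in y from the plate's middle, 32 mm above the table when level. A firm press is 8 to 15 N, kept up for half a second.
- shim_far_left (a joint): Hinged steel shim at the far left corner: 0 rad = flat (tongue level), about 0.9 = raised, as at the start, sloping up and away from the plate. Pin along the plate's y at x +85, y +50 mm from its middle, 38 mm above the table. A press straight down on the middle of the tongue folds it; it stays where left. Flat, its heel fills a 5 mm gap over the low block, but it jacks up a solid corner.
- tongue_far_left (a point): Middle of the upper face of the far left shim's tongue: the place to press. 32 mm out from the pin and 5 mm above it when flat (43 mm above the table); raised, about 66 mm above the table. The tongue is 26 mm wide and ends 60 mm from the pin (the raised end is about 88 mm above the table); pressing down on that very end may jam.
- corner_far_right (a point): Spot on the plate's top face at its far right corner where a fingertip can press, +57 mm in x and -50 mm in y from the plate's middle, 32 mm above the table when level. A firm press is 8 to 15 N, kept up for half a second.
- shim_far_right (a joint): Hinged steel shim at the far right corner: 0 rad = flat (tongue level), about 0.9 = raised, as at the start, sloping up and away from the plate. Pin along the plate's y at x +85, y -50 mm from its middle, 38 mm above the table. A press straight down on the middle of the tongue folds it; it stays where left. Flat, its heel fills a 5 mm gap over the low block, but it jacks up a solid corner.
- tongue_far_right (a point): Middle of the upper face of the far right shim's tongue: the place to press. 32 mm out from the pin and 5 mm above it when flat (43 mm above the table); raised, about 66 mm above the table. The tongue is 26 mm wide and ends 60 mm from the pin (the raised end is about 88 mm above the table); pressing down on that very end may jam.
- square: Bystander on the table: combination square, 102 x 305 x 19 mm; origin at the middle of its underside. Not to be disturbed.
- marker: Bystander on the table: slim dark paint marker, 12 x 135 x 13 mm; origin at the middle of its underside. Not to be disturbed.
- wrench: Bystander on the table: adjustable wrench, 42 x 198 x 13 mm; origin at the middle of its underside. Not to be disturbed.
- cup: Bystander on the table: pink ceramic gas cup standing upright, 23 mm wide, 47 mm high; origin at the middle of its underside. Not to be disturbed.
- bolt: Bystander on the table: hex bolt with a nut on it, 27 x 65 x 24 mm; origin at the middle of its underside. Not to be disturbed.

How it is judged (in metres and radians):
On the way, in this order (a step that is already met when the one before it is completed fails the run):
1. the corner that rocks has been pressed down until it dips (2.5 mm or more), with all shims still up (height (world z) of any of corner_near_left, corner_near_right, corner_far_left, corner_far_right below 0.0295 m and value of joint each of shim_near_left, shim_near_right, shim_far_left, shim_far_right above 0.7 rad), for 0.1 s.
2. the shim of that corner lies flat (within 0.08 rad), the other three stand up and the plate is level (((value of joint shim_near_left below 0.08 rad and value of joint each of shim_near_right, shim_far_left, shim_far_right above 0.7 rad) or (value of joint shim_near_right below 0.08 rad and value of joint each of shim_near_left, shim_far_left, shim_far_right above 0.7 rad) or (value of joint shim_far_left below 0.08 rad and value of joint each of shim_near_left, shim_near_right, shim_far_right above 0.7 rad) or (value of joint shim_far_right below 0.08 rad and value of joint each of shim_near_left, shim_near_right, shim_far_left above 0.7 rad)) and angle between jig_plate's own z axis and vertical below 0.015 rad), for 0.2 s.
3. the shimmed corner is pressed again with more than 5 N and gives less than 1.5 mm (((value of joint shim_near_left below 0.1 rad and contact force between the fingers and jig_plate above 5 N and horizontal distance between the grasp point and corner_near_left below 0.04 m and height (world z) of corner_near_left above 0.0305 m) or (value of joint shim_near_right below 0.1 rad and contact force between the fingers and jig_plate above 5 N and horizontal distance between the grasp point and corner_near_right below 0.04 m and height (world z) of corner_near_right above 0.0305 m) or (value of joint shim_far_left below 0.1 rad and contact force between the fingers and jig_plate above 5 N and horizontal distance between the grasp point and corner_far_left below 0.04 m and height (world z) of corner_far_left above 0.0305 m) or (value of joint shim_far_right below 0.1 rad and contact force between the fingers and jig_plate above 5 N and horizontal distance between the grasp point and corner_far_right below 0.04 m and height (world z) of corner_far_right above 0.0305 m))), for 0.2 s.
At the end, for the whole second after the job is handed in: Exactly one shim, the one at the rocking corner, is flat (within 0.08 rad) and the other three stand above 0.7 rad; the plate is level (within 0.012 rad), at rest and within 20 mm of where it was, and so is the tube on it (((value of joint shim_near_left below 0.08 rad and value of joint each of shim_near_right, shim_far_left, shim_far_right above 0.7 rad) or (value of joint shim_near_right below 0.08 rad and value of joint each of shim_near_left, shim_far_left, shim_far_right above 0.7 rad) or (value of joint shim_far_left below 0.08 rad and value of joint each of shim_near_left, shim_near_right, shim_far_right above 0.7 rad) or (value of joint shim_far_right below 0.08 rad and value of joint each of shim_near_left, shim_near_right, shim_far_left above 0.7 rad)) and angle between jig_plate's own z axis and vertical below 0.012 rad and distance of each of jig_plate, tube from where it was at the start of the episode below 0.02 m and linear speed of jig_plate below 0.01 m/s); the robot touches nothing.
It fails at once if a shim is pressed down at a solid corner, jacking the plate up (that corner 2.5 mm or more above level with its shim below 0.3 rad) ((value of joint shim_near_left below 0.3 rad and height (world z) of corner_near_left above 0.0345 m) or (value of joint shim_near_right below 0.3 rad and height (world z) of corner_near_right above 0.0345 m) or (value of joint shim_far_left below 0.3 rad and height (world z) of corner_far_left above 0.0345 m) or (value of joint shim_far_right below 0.3 rad and height (world z) of corner_far_right above 0.0345 m)).
It fails at once if the jig plate is lifted (its middle more than 6 mm, or a corner more than 12 mm, above level) (height (world z) of plate_mid above 0.038 m or height (world z) of any of corner_near_left, corner_near_right, corner_far_left, corner_far_right above 0.044 m).
It fails at once if the jig plate is shoved more than 25 mm (distance of jig_plate from where it was at the start of the episode above 0.025 m).
It fails at once if the tube is moved more than 20 mm or picked off the plate (distance of tube from where it was at the start of the episode above 0.02 m or z of tube in the frame of jig_plate above 0.02 m).
It fails at once if a bystander is moved more than 20 mm (distance of any of square, marker, wrench, cup, bolt from where it was at the start of the episode above 0.02 m).
It also fails if it takes over 58 s, if anything falls off the work surface, if the arm or the gripper's body presses on something with over 40 N, if the wrist force passes 120 N, or if a joint passes its speed limit or range.

ROBOT

A 6-joint arm with a two-finger parallel gripper is mounted at the origin on a cart in front of the work surface, level with it; the furniture and walls round the work are solid. World frame = base frame: x ahead of the robot, y to its left, z up, the work surface at z = 0. Lengths are in mm, angles in rad, forces in N, time in s.
With the tool pointing down it reaches from about 275 to 750 mm from the base axis. Payload 10.2 kg.
Tool frame: the origin (TCP) lies midway between the tips of the shut fingers; the grasp point (between the pads) lies 19 mm behind it; z points along the fingers, y is the line along which they close (so a half turn about z gives the same grasp; the last joint's range is limited). The gripper opens to 85 mm and grips with 20 to 120 N. Pads are 22 mm wide; open, the fingers measure 114 mm over their backs; the gripper's body (76 mm by 85 mm) begins 54 mm behind the grasp point. The pads swing forward as they close: fully open they stand 13 mm farther back than shut.
Start: joints at [-1.531, 0.313, 1.498, -0, 1.331, -0.223], TCP at [136.374, -506.984, 209.794] pointing down, gripper open.
Joint ranges: [-2.94, 2.94], [-0.97, 2.17], [0.19, 2.56], [-1.23, 4.37], [0.02, 3.11], [-2.88, 2.88]. Speed limits (rad/s): [2.39, 2.39, 3.01, 3.14, 3.14, 3.14].

INTERFACE

Orientations are given as a unit quaternion [w, x, y, z].
In Python, from rig import ctrl gives the robot as it stands.
- The arm moves only by the tool send_rows, never from a script. Its argument "targets" is a list of rows, each a list of 7 numbers: the closure, from -1 (fully open) to 1 (shut), so that 0 is half open, then the shift along the tool's x, y, z in m, then the turn, a rotation vector about the tool's x, y, z in rad. In form: [[claw, dx, dy, dz, ax, ay, az], ...]. A call has exactly 10 rows; each row shifts and turns the commanded pose from where the row before left it, along the tool's axes as they then stand; what a row does not reach is not made up. A row lasts 1/8 s, in which the tool goes at most 62.5 mm and 10.7 degrees, less where a joint would pass 70% of its speed; a pose out of reach is approached as far as the arm can. A call with a gripper value outside its range is refused whole. The fingers move at their own pace and stop on an object; "squeeze" is the grip in N (left out, the last holds). Time passes only in rows, so rows that do not move let the fingers close, or fill a call up. It gives the time, the measured TCP pose, the force, the opening and the grip force at its end, in the units of the state.
- ctrl.sense(): the state, without advancing time (a new reading comes with each control period).
- ctrl.capture(name): name is "scene" or "top"; returns a dict with "img" (384x512x3 uint8, red, green, blue), "camera_matrix" (3x3 intrinsics, pixels), "k1" (the pictures are not rectified: a ray, as slopes to the right and down, at radius r is drawn at 1 + k1 r^2 times it, then the intrinsics apply), "R" (3x3) and "t" (3): a world point X has camera coordinates R X + t. Camera axes: x right, y down, z forward; pixel columns grow to the right and rows downward; lengths in mm; the calibration is good to about 2 mm. A picture is of the moment at which its call begins. There is no depth.
- ctrl.finish_job(): hands the job in; it is judged then, once.
Trained networks look in a picture, given as the dict that the camera call returned (one of the last four; its "shot" number tells which), for a name from the list of things; names that differ only in an ending like _2 or _b are one class to them, and where a whole thing is asked for, a point or a joint stands for the part that bears it (a point fixed in the world has none). Each returns a list of dicts, best first, with "score" (0 to 1); they miss things now and then, are a little off and sometimes report something else, mostly with a low value. They report only what shows in the picture. A call takes as long as a camera call.
- ctrl.boxes_of(query, picture): "extent" ([left, top, width, height] in pixels, round what is visible of it).
- ctrl.landmark_of(query, picture): "point" ([column, row] in pixels: a listed point, or the origin of a listed thing).
The state is a dict: "time_s": time; "joints": joint angles; "dq": joint speeds; "tau": joint torques, N m; "eef_pos": TCP position; "ee_rot": TCP orientation; "force": force on the tool from outside, world axes, zero at the start; "wrist_torque": the same for the moment, N m; "grip_width": opening from 0.0 (shut) to 1.0 (fully open); "grip_force": force on a finger pad.
Only numpy, scipy, OpenCV 4.12 (cv2) and the standard library are available. Lean on these libraries where they do the work, as an engineer would, in place of code of your own. Each camera call takes 0.05 s, during which the arm holds its last target. There are 200 camera calls.

## Working session

There is one attempt and no reset: what is moved stays moved. The work goes in short steps, Python scripts to look and compute and a tool call to move; the robot and the scene stay as the last step left them, time stands still between calls to the robot, and variables do not carry over. Pictures are saved under pics/ and viewed, at most 10 in all, crops included, and the job is handed in when it is done.

Besides the shell and the picture viewer there is one more tool, called after "Call:" as name(argument=value, ...) on one line, values as JSON. send_rows: Moves the arm, as the interface text tells. Its arguments: {"type":"object","properties":{"targets":{"type":"array"},"squeeze":{"type":"number"}},"required":["targets"]}

```bash
mkdir -p pics; ls; cat > h.py <<'E'
import numpy as np, cv2
from rig import ctrl
from scipy.spatial.transform import Rotation as Ro
def ray(p,c):
    K=np.array(c["camera_matrix"],float); d=np.array([(p[0]-K[0,2])/K[0,0],(p[1]-K[1,2])/K[1,1]])
    u=d.copy()
    for _ in range(30): u=d/(1+c["k1"]*(u@u))
    R=np.array(c["R"]);t=np.array(c["t"]).ravel()
    return -R.T@t, R.T@np.array([u[0],u[1],1.])
def at(p,c,z):
    o,v=ray(p,c); return o+v*(z-o[2])/v[2]
def proj(X,c):
    x=np.array(c["R"])@np.array(X,float)+np.array(c["t"]).ravel(); u=x[:2]/x[2]; u=u*(1+c["k1"]*(u@u)); K=np.array(c["camera_matrix"]); return np.array([K[0,0]*u[0]+K[0,2],K[1,1]*u[1]+K[1,2]])
def st():
    s=ctrl.sense(); q=s["ee_rot"]; R=Ro.from_quat([q[1],q[2],q[3],q[0]]).as_matrix(); return s,np.array(s["eef_pos"]),R
E
python3 - <<'E'
from h import *
s,p,R=st(); print(s["time_s"],p,R.round(3),s["force"],s["grip_width"])
for n in ["scene","top"]:
    c=ctrl.capture(n); cv2.imwrite(f"pics/{n}0.png",c["img"][:,:,::-1])
    print(n,ray((256,192),c)[0].round())
    for k in ["corner_near_left","corner_near_right","corner_far_left","corner_far_right"]:
        for q,z in ((k,32),(k.replace("corner","tongue"),66)):
            print(q,[(np.round(d["point"],1),round(d["score"],2),at(d["point"],c,z).round(1)[:2]) for d in ctrl.landmark_of(q,c)[:2]])
    for q,z in (("jig_plate",20),("tube",32),("cup",0),("bolt",0),("marker",0),("wrench",0),("square",0)):
        print(q,[(np.round(d["point"],1),round(d["score"],2),at(d["point"],c,z).round(1)[:2]) for d in ctrl.landmark_of(q,c)[:1]])
E
```

```text
pics
0.0 [ 136.34724602 -506.67651802  209.23258297] [[ 0.966  0.26  -0.   ]
 [ 0.26  -0.966  0.001]
 [ 0.    -0.001 -1.   ]] [ 0.42722722  0.19536588 -0.09092216] 1.0020702511383937
scene [ -93. -855.  565.]
corner_near_left [(array([280.5, 224.9]), 0.96, array([ 482.4, -282.6])), (array([318.2, 285. ]), 0.5, array([ 384.2, -501.4]))]
tongue_near_left [(array([306.1, 236.6]), 0.63, array([ 457.6, -394.7])), (array([262. , 214.6]), 0.54, array([ 442.2, -253. ]))]
corner_near_right [(array([281.3, 251.6]), 0.92, array([ 404. , -367.7]))]
tongue_near_right [(array([266.1, 239.4]), 0.67, array([ 377.1, -342.3]))]
corner_far_left [(array([325. , 228.2]), 0.93, array([ 561.6, -369.2])), (array([358.5, 292.7]), 0.2, array([ 430.5, -571.3]))]
tongue_far_left [(array([345.2, 213.3]), 0.5, array([ 615.3, -388.6])), (array([266.9, 213.9]), 0.16, array([ 454.4, -258.6]))]
corner_far_right [(array([325.5, 225.1]), 0.5, array([ 574. , -360.4]))]
tongue_far_right [(array([351.8, 242.1]), 0.73, array([ 523.2, -478.8]))]
jig_plate [(array([304.3, 240.9]), 0.59, array([ 490.9, -362.2]))]
tube []
cup 
[... 725 characters left out ...]
5.6]), 0.61, array([ 531.9, -483.7]))]
tongue_far_left [(array([357.9, 173.5]), 0.61, array([ 590.9, -392. ]))]
corner_far_right [(array([372.7, 204.2]), 0.65, array([ 506.6, -439.8])), (array([355.5, 171.7]), 0.59, array([ 601.6, -391.8]))]
tongue_far_right [(array([387.8, 191.6]), 0.62, array([ 539.5, -474.9]))]
jig_plate [(array([344.3, 214.7]), 0.85, array([ 476.4, -359.8]))]
tube [(array([351.3, 210. ]), 0.85, array([ 489.3, -378.1]))]
cup [(array([297.2, 157.8]), 0.55, array([ 648.6, -224.2]))]
bolt [(array([387.4, 240. ]), 0.65, array([ 404.3, -487.5]))]
marker []
wrench [(array([126.2, 179.2]), 0.63, array([580.9, 290. ]))]
square [(array([245. , 173.8]), 0.8, array([599.2, -67.3]))]
```

```bash
cat > fit.py <<'E'
from h import *
from scipy.optimize import least_squares
def model():
    P={}
    for a,sx in(("near",-1),("far",1)):
        for b,sy in(("left",1),("right",-1)):
            P[f"corner_{a}_{b}"]=(57*sx,50*sy,32); P[f"tongue_{a}_{b}"]=(sx*(85+17),50*sy,66)
    return P
def fit(shots,z0=(487,-366,-.61)):
    P=model(); obs=[]
    for c in shots:
        for k in P:
            for d in ctrl.landmark_of(k,c)[:3]:
                if d["score"]>.4: obs.append((c,k,np.array(d["point"])))
    def w(x,k):
        q=P[k]; s,co=np.sin(x[2]),np.cos(x[2]); return (x[0]+co*q[0]-s*q[1],x[1]+s*q[0]+co*q[1],q[2])
    f=lambda x:np.concatenate([proj(w(x,k),c)-p for c,k,p in obs])
    r=least_squares(f,z0,x_scale=(10,10,.1),loss="cauchy",f_scale=1.5)
    return r.x,{k:np.array(w(r.x,k)) for k in P},f(r.x).reshape(-1,2),obs
E
python3 - <<'E'
from fit import *
S=[ctrl.capture("top"),ctrl.capture("scene")]
for i in (0,1):
    x,W,r,o=fit([S[i]]); print(x.round(3)); print([(k,a.round(1).tolist()) for (c,k,p),a in zip(o,r)])
x,W,r,o=fit(S); print(x); print({k:v.round(1).tolist() for k,v in W.items()})
for c,n,(u,v) in zip(S,("top","scene"),((345,210),(310,235))):
    im=c["img"][:,:,::-1].copy(); im=cv2.resize(im[v-72:v+72,u-96:u+96],None,fx=4,fy=4,interpolation=cv2.INTER_CUBIC)
    for k in W:
        q=(proj(W[k],c)-(u-96,v-72))*4; cv2.circle(im,tuple(int(a) for a in q),4,(0,0,255) if k[0]=="c" else (0,255,0),1)
    cv2.imwrite(f"pics/{n}1.png",im)
E
```

```text
[ 489.896 -365.637   -0.692]
[('corner_near_left', [2.5, -0.4]), ('corner_near_left', [-30.2, 5.0]), ('corner_near_left', [-27.1, 4.4]), ('tongue_near_left', [-0.8, -0.6]), ('corner_near_right', [-1.3, 1.1]), ('tongue_near_right', [2.3, 0.7]), ('corner_far_left', [-0.8, -2.7]), ('tongue_far_left', [2.1, -1.0]), ('corner_far_right', [1.7, -0.1]), ('tongue_far_right', [-0.9, 0.1])]
[ 490.867 -364.228   -0.712]
[('corner_near_left', [0.5, 1.8]), ('tongue_near_left', [-0.4, -0.9]), ('corner_near_right', [-0.4, -4.6]), ('tongue_near_right', [-0.1, -1.1]), ('corner_far_left', [-0.4, 0.8]), ('tongue_far_left', [-2.7, 1.2]), ('tongue_far_left', [-9.7, -25.5]), ('corner_far_right', [1.1, 0.8]), ('tongue_far_right', [1.3, -1.6])]
[ 490.25174845 -364.70419435   -0.70183757]
{'corner_near_left': [479.0, -289.7, 32.0], 'tongue_near_left': [444.6, -260.7, 66.0], 'corner_near_right': [414.4, -366.1, 32.0], 'tongue_near_right': [380.1, -337.0, 66.0], 'corner_far_left': [566.1, -363.3, 32.0], 'tongue_far_left': [600.4, -392.4, 66.0], 'corner_far_right': [501.5, -439.7, 32.0], 'tongue_far_right': [535.9, -468.7, 66.0]}
```

View pics/top1.png

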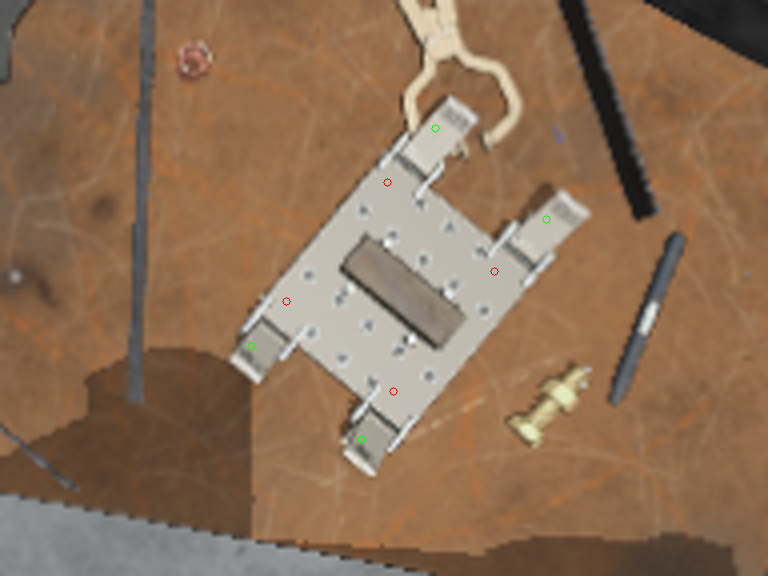

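View pics/scene1.png

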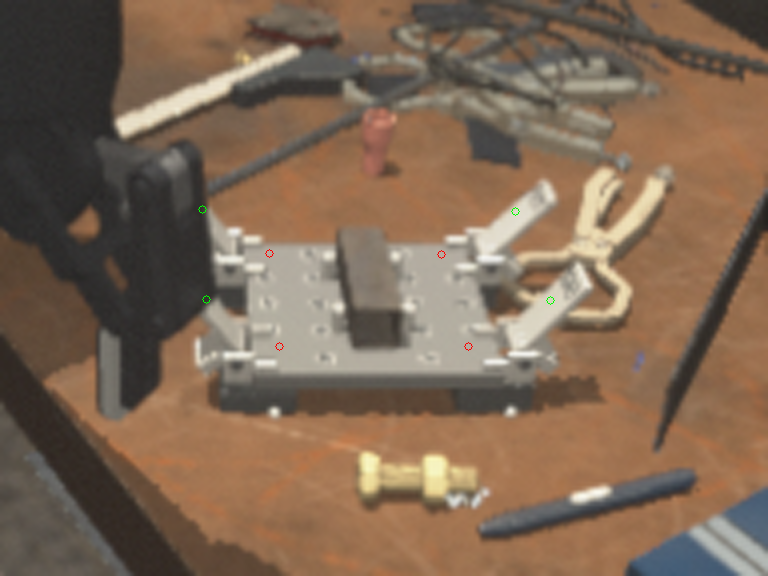

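View pics/top0.png

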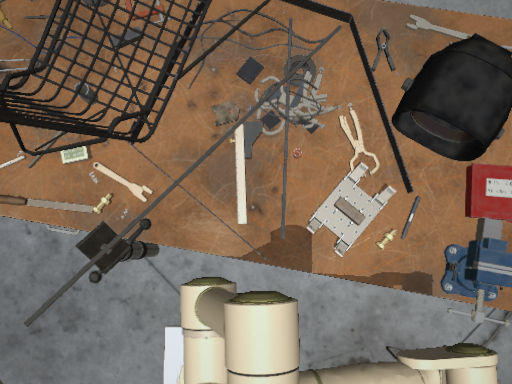

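Top view: plate outline in the crop runs from about (250,318) to (390,155) on its left side and (410,440) to (535,285) on its right. The fitted spots (red) sit about 8 mm too far to the plate's left in both views. The tube is at (403,292), shims are all up, and there is free room above. I'll refine the pose using the plate's edges.

```bash
cat > edge.py <<'E'
from fit import *
from scipy.optimize import minimize
from scipy.ndimage import map_coordinates
def sal(c):
    lab=cv2.cvtColor(c["img"],cv2.COLOR_RGB2LAB).astype(float)
    return lab[:,:,2]-0.25*lab[:,:,0]*0+lab[:,:,1]   # brown = high a+b, grey = low
def pts(x,L):
    s,c=np.sin(x[2]),np.cos(x[2]); L=np.array(L,float)
    return np.c_[x[0]+c*L[:,0]-s*L[:,1],x[1]+s*L[:,0]+c*L[:,1],L[:,2]]
def cost(x,c,S):
    t=np.linspace(-50,50,41); u=np.linspace(-24,24,21); tot=0
    for d in(2,4,6):
        for L in ([(a,70*q+q*d*e,32) for a in t for q in(-1,1)] for e in(-1,1)): pass
    for e in(-1,1):
        L=[(a,q*(70+e*d),32) for d in(2,4,6) for a in t for q in(-1,1)]+[(q*(75+e*d),a,32) for d in(2,4,6) for a in u for q in(-1,1)]
        P=np.array([proj(p,c) for p in pts(x,L)])
        tot-=e*map_coordinates(S,[P[:,1],P[:,0]],order=1).mean()
    return tot
E
python3 - <<'E'
from edge import *
for n in("top","scene"):
    c=ctrl.capture(n); S=sal(c)
    best=min(((cost((490+a,-366+b,-.70+g),c,S),(490+a,-366+b,-.70+g)) for a in range(-15,16,5) for b in range(-15,16,5) for g in(-.05,0,.05)))
    r=minimize(cost,best[1],args=(c,S),method="Nelder-Mead",options=dict(initial_simplex=[np.array(best[1])+d for d in([0,0,0],[4,0,0],[0,4,0],[0,0,.03])]))
    print(n,r.x,r.fun, best[0]); x=r.x
    P=model(); u,v=(345,210) if n=="top" else (310,235)
    im=cv2.resize(c["img"][v-72:v+72,u-96:u+96,::-1],None,fx=4,fy=4,interpolation=cv2.INTER_CUBIC)
    f=lambda L:np.int32(np.array([(proj(p,c)-(u-96,v-72)+.5)*4 for p in pts(x,L)]))
    cv2.polylines(im,[f([(75,70,32),(75,-70,32),(-75,-70,32),(-75,70,32)])],True,(0,0,255))
    cv2.polylines(im,[f([(15,45,62),(15,-45,62),(-15,-45,62),(-15,45,62)])],True,(255,0,0))
    for k,q in P.items(): cv2.circle(im,tuple(int(i) for i in f([q])[0]),4,(0,255,0),1)
    cv2.imwrite(f"pics/{n}2.png",im)
    for k,q in P.items(): print(k,pts(x,[q])[0].round(1))
E
```

```text
top [ 487.53086417 -366.50492972   -0.69806992] -29.031139154165203 -26.56123988899668
corner_near_left [ 476.  -291.6   32. ]
tongue_near_left [ 441.5 -262.6   66. ]
corner_near_right [ 411.7 -368.2   32. ]
tongue_near_right [ 377.3 -339.2   66. ]
corner_far_left [ 563.3 -364.8   32. ]
tongue_far_left [ 597.8 -393.8   66. ]
corner_far_right [ 499.1 -441.4   32. ]
tongue_far_right [ 533.5 -470.4   66. ]
scene [ 485.30542664 -365.42637132   -0.69286281] -4.888281682174409 -4.778497525913792
corner_near_left [ 473.4 -290.5   32. ]
tongue_near_left [ 438.8 -261.8   66. ]
corner_near_right [ 409.5 -367.5   32. ]
tongue_near_right [ 374.9 -338.7   66. ]
corner_far_left [ 561.1 -363.4   32. ]
tongue_far_left [ 595.7 -392.1   66. ]
corner_far_right [ 497.2 -440.3   32. ]
tongue_far_right [ 531.8 -469.    66. ]
```

View pics/top2.png

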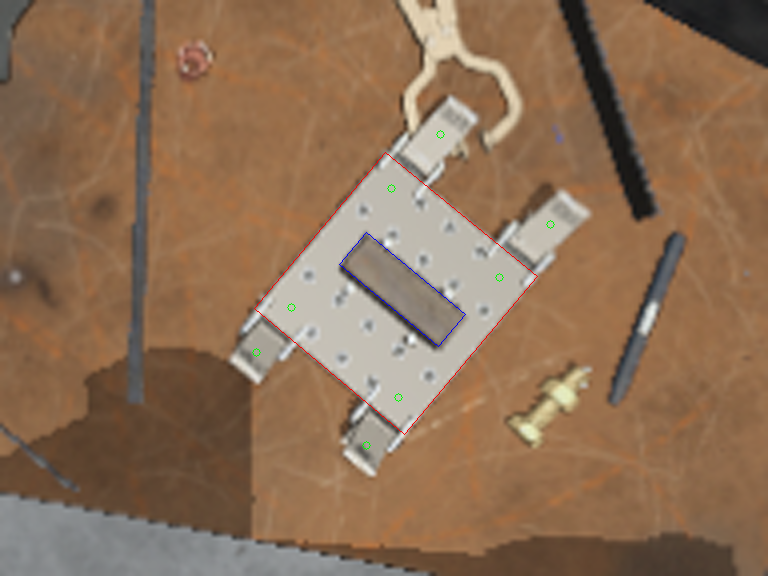

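View pics/scene2.png

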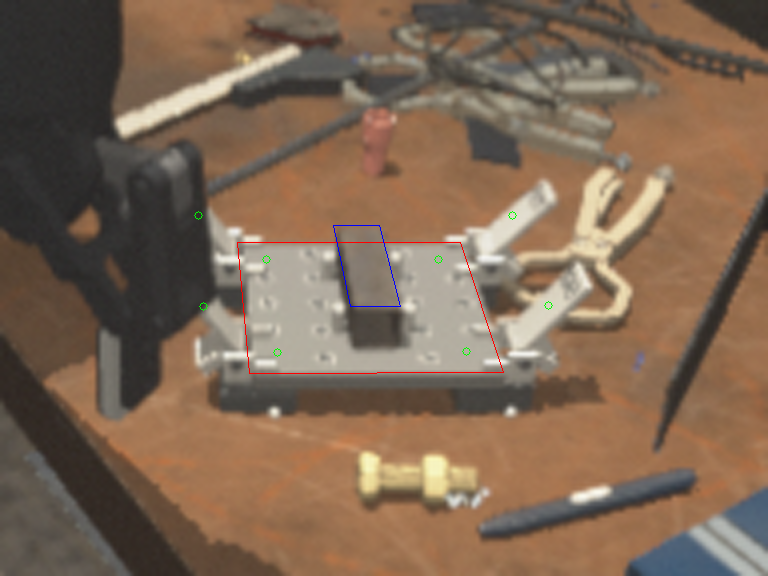

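Top view: the refined outline (red) and tube (blue) match the image well, with the corner spots at (291,307), (398,397), (391,188) and (499,277). The scene view agrees to about 2 mm. Next I'll shut the fingers, turn the tool so its axes line up with the plate, and move above the near right corner.

Call:
send_rows(targets=[[1,0,0,0,0,0,-0.1525],[1,0,0,0,0,0,-0.1525],[1,0,0,0,0,0,-0.1525],[1,0,0,0,0,0,-0.1525],[1,0.047,0.0205,0,0,0,0],[1,0.047,0.0205,0,0,0,0],[1,0.047,0.0205,0,0,0,0],[1,0.047,0.0205,0,0,0,0],[1,0.047,0.0205,0,0,0,0],[1,0.047,0.0205,0,0,0,0]], squeeze=20)

```text
time_s: 4.65
eef_pos: [413.3, -369.1, 209.9]
ee_rot: [0.0, 0.906, 0.423, -0.0]
force: [0.2, -0.8, 0.0]
grip_width: -0.002
grip_force: 0.0
```

```bash
cat > w.py <<'E'
from h import *
s,p,R=st(); d=p[:2]-(487.2,-366.2); e=np.array([np.cos(-.698),np.sin(-.698)]); n=np.array([-e[1],e[0]])
print(s["time_s"],"plate xy",(d@e).round(1),(d@n).round(1),"z",p[2].round(1),"yaw",np.arctan2(R[1,0],R[0,0]).round(3),"tilt",R[:,2].round(3),"F",np.round(s["force"],2),"w",round(s["grip_width"],2),"q",np.round(s["joints"],2))
E
python3 w.py
```

```text
4.65 plate xy -54.8 -49.7 z 209.9 yaw 0.873 tilt [ 0. -0. -1.] F [ 0.18 -0.81  0.01] w -0.0 q [-0.94  0.38  1.41 -0.    1.36 -0.24]
```

Call:
send_rows(targets=[[1,0,0,0.04,0,0,0],[1,0,0,0.04,0,0,0],[1,0,0,0.04,0,0,0],[1,0,0,0.03,0,0,0],[1,0,0,0.016,0,0,0],[1,0,0,0.006,0,0,0],[1,0,0,0.002,0,0,0],[1,0,0,0.002,0,0,0],[1,0,0,0.002,0,0,0],[1,0,0,0,0,0,0]])

```text
time_s: 5.9
eef_pos: [411.9, -370.0, 31.9]
ee_rot: [0.0, 0.906, 0.423, 0.0]
force: [0.1, 0.3, -1.0]
grip_width: 0.002
grip_force: 0.0
```

Call:
send_rows(targets=[[1,0,0,0.001,0,0,0],[1,0,0,0,0,0,0],[1,0,0,0,0,0,0],[1,0,0,0.001,0,0,0],[1,0,0,0,0,0,0],[1,0,0,0,0,0,0],[1,0,0,0,0,0,0],[1,0,0,0,0,0,0],[1,0,0,0,0,0,0],[1,0,0,0,0,0,0]])

```text
time_s: 7.15
eef_pos: [411.8, -370.0, 29.8]
ee_rot: [-0.0, 0.906, 0.423, -0.0]
force: [0.5, -0.9, -0.6]
grip_width: 0.0
grip_force: 0.0
```

Call:
send_rows(targets=[[1,0,0,0.001,0,0,0],[1,0,0,0,0,0,0],[1,0,0,0,0,0,0],[1,0,0,0.001,0,0,0],[1,0,0,0,0,0,0],[1,0,0,0,0,0,0],[1,0,0,0,0,0,0],[1,0,0,0,0,0,0],[1,0,0,0,0,0,0],[1,0,0,0,0,0,0]])

```text
time_s: 8.4
eef_pos: [411.8, -370.0, 27.8]
ee_rot: [-0.0, 0.906, 0.423, 0.0]
force: [-0.2, -1.1, -0.3]
grip_width: 0.0
grip_force: 0.0
```

```bash
python3 w.py; python3 - <<'E'
from h import *
c=ctrl.capture("scene"); u,v=310,235
cv2.imwrite("pics/s3.png",cv2.resize(c["img"][v-72:v+72,u-96:u+96,::-1],None,fx=4,fy=4,interpolation=cv2.INTER_CUBIC))
E
```

```text
8.4 plate xy -55.3 -51.3 z 27.8 yaw 0.873 tilt [ 0.  0. -1.] F [-0.22 -1.09 -0.33] w 0.0 q [-0.94  0.58  1.61  0.    0.95 -0.25]
```

View pics/s3.png

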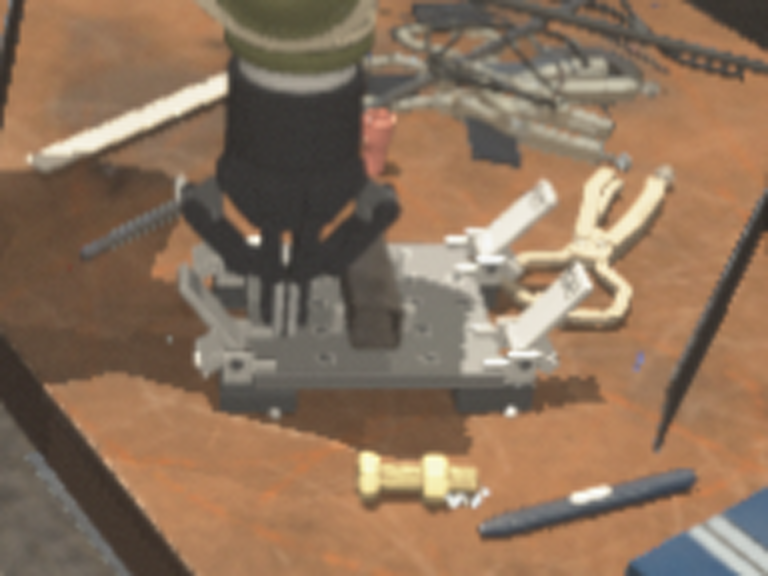

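The scene view shows the shut fingertips at about (285,332), next to the near right spot. They seem slightly above the plate, and no force reads yet. I'll continue down gently.

Call:
send_rows(targets=[[1,0,0,0.0005,0,0,0],[1,0,0,0.0005,0,0,0],[1,0,0,0.0005,0,0,0],[1,0,0,0.0005,0,0,0],[1,0,0,0.0005,0,0,0],[1,0,0,0,0,0,0],[1,0,0,0,0,0,0],[1,0,0,0,0,0,0],[1,0,0,0,0,0,0],[1,0,0,0,0,0,0]])

```text
time_s: 9.7
eef_pos: [411.8, -370.0, 25.3]
ee_rot: [0.0, 0.906, 0.423, -0.0]
force: [-0.4, 0.1, 0.2]
grip_width: 0.005
grip_force: 0.0
```

```bash
python3 - <<'E'
from h import *
s,p,R=st(); print(s["tau"],s["wrist_torque"],s["force"])
for n,(u,v),hw in(("scene",(300,230),(48,36)),):
    c=ctrl.capture(n)
    im=cv2.resize(c["img"][v-36:v+36,u-48:u+48,::-1],None,fx=8,fy=8,interpolation=cv2.INTER_CUBIC)
    for z,col in((p[2],(0,0,255)),(32,(0,255,0)),(44.3,(255,0,0))):
        q=(proj((p[0],p[1],z),c)-(u-48,v-36)+.5)*8; cv2.circle(im,tuple(int(i) for i in q),4,col,1)
    cv2.imwrite("pics/s4.png",im)
E
```

```text
[-8.77514431e-04 -4.79310393e+01 -2.06059420e+01 -1.64838298e-04
  6.01796692e-04 -1.56983776e-05] [-0.02467436 -0.02376188 -0.00852516] [-0.39594867  0.14808032  0.21152954]
```

View pics/s4.png

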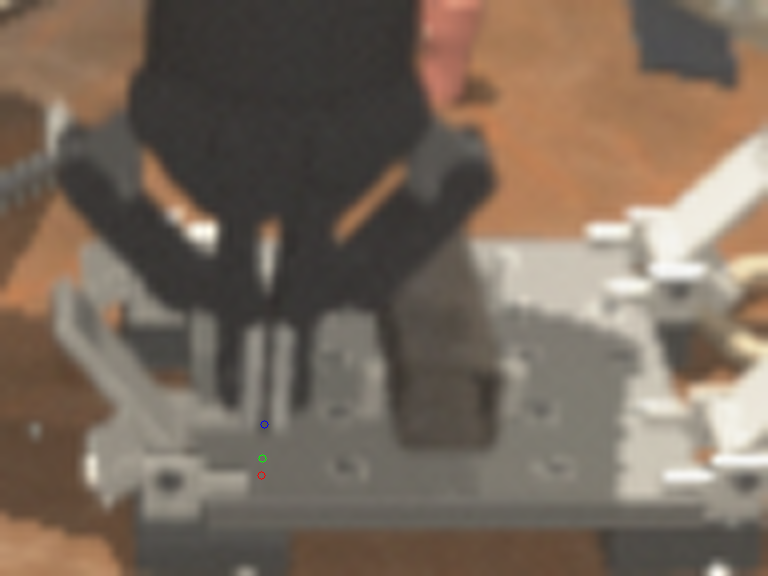

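The crop shows the visible fingertips at about (265,428). That is roughly 18 mm above the reported TCP (red) and level with the grasp point (blue), so the tips are still in the air. I'll go down slowly until force reads.

Call:
send_rows(targets=[[1,0,0,0.001,0,0,0],[1,0,0,0.001,0,0,0],[1,0,0,0.001,0,0,0],[1,0,0,0.001,0,0,0],[1,0,0,0.001,0,0,0],[1,0,0,0.001,0,0,0],[1,0,0,0.001,0,0,0],[1,0,0,0,0,0,0],[1,0,0,0,0,0,0],[1,0,0,0,0,0,0]])

```text
time_s: 11.0
eef_pos: [411.9, -370.0, 18.3]
ee_rot: [0.0, 0.906, 0.423, 0.0]
force: [0.3, 0.4, -0.4]
grip_width: 0.0
grip_force: 0.0
```

Call:
send_rows(targets=[[1,0,0,0.001,0,0,0],[1,0,0,0.001,0,0,0],[1,0,0,0.001,0,0,0],[1,0,0,0.0005,0,0,0],[1,0,0,0.0005,0,0,0],[1,0,0,0,0,0,0],[1,0,0,0,0,0,0],[1,0,0,0,0,0,0],[1,0,0,0,0,0,0],[1,0,0,0,0,0,0]])

```text
time_s: 12.25
eef_pos: [411.8, -370.0, 14.3]
ee_rot: [-0.0, 0.906, 0.423, 0.0]
force: [0.1, 0.0, 0.7]
grip_width: 0.003
grip_force: 0.0
```

Call:
send_rows(targets=[[1,0,0,0.0005,0,0,0],[1,0,0,0.0005,0,0,0],[1,0,0,0.0005,0,0,0],[1,0,0,0.0005,0,0,0],[1,0,0,0,0,0,0],[1,0,0,0,0,0,0],[1,0,0,0,0,0,0],[1,0,0,0,0,0,0],[1,0,0,0,0,0,0],[1,0,0,0,0,0,0]])

```text
time_s: 13.5
eef_pos: [411.8, -370.0, 12.3]
ee_rot: [-0.0, 0.906, 0.423, 0.0]
force: [0.1, -0.3, 0.3]
grip_width: -0.002
grip_force: 0.0
```

Call:
send_rows(targets=[[1,0,0,0.0005,0,0,0],[1,0,0,0.0005,0,0,0],[1,0,0,0.0005,0,0,0],[1,0,0,0.0005,0,0,0],[1,0,0,0.0005,0,0,0],[1,0,0,0.0005,0,0,0],[1,0,0,0.0005,0,0,0],[1,0,0,0.0005,0,0,0],[1,0,0,0,0,0,0],[1,0,0,0,0,0,0]])

```text
time_s: 14.75
eef_pos: [411.8, -370.1, 8.3]
ee_rot: [0.0, 0.906, 0.423, -0.0]
force: [-2.8, 0.8, 3.3]
grip_width: 0.002
grip_force: 1.9
```

```bash
python3 w.py; python3 - <<'E'
from h import *
s,p,R=st()
ims=[]
for n,(u,v) in(("scene",(300,230)),("top",(350,215))):
    c=ctrl.capture(n)
    im=cv2.resize(c["img"][v-36:v+36,u-48:u+48,::-1],None,fx=6,fy=6,interpolation=cv2.INTER_CUBIC)
    q=(proj((411.7,-368.3,32),c)-(u-48,v-36)+.5)*6; cv2.circle(im,tuple(int(i) for i in q),4,(0,255,0),1)
    ims.append(im[:, :400] if n=="scene" else im[:,:380])
cv2.imwrite("pics/s5.png",np.hstack(ims))
E
```

```text
14.75 plate xy -55.3 -51.4 z 8.3 yaw 0.873 tilt [-0. -0. -1.] F [-2.82  0.81  3.33] w 0.0 q [-0.94  0.61  1.62 -0.    0.91 -0.25]
```

View pics/s5.png

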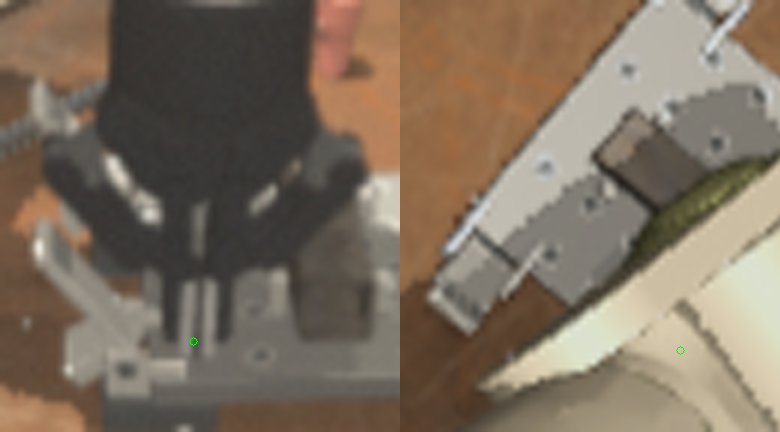

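The view on the left shows the fingertips at about (197,345), on the near right spot (green, 193,341) and in contact now. The zero of the tip is about 22 mm off the TCP. I'll press further in small steps.

Call:
send_rows(targets=[[1,0,0,0.0005,0,0,0],[1,0,0,0.0005,0,0,0],[1,0,0,0,0,0,0],[1,0,0,0,0,0,0],[1,0,0,0,0,0,0],[1,0,0,0,0,0,0],[1,0,0,0,0,0,0],[1,0,0,0,0,0,0],[1,0,0,0,0,0,0],[1,0,0,0,0,0,0]])

```text
time_s: 16.1
eef_pos: [411.9, -370.1, 7.3]
ee_rot: [0.0, 0.906, 0.423, 0.0]
force: [-4.6, 0.2, 3.8]
grip_width: 0.002
grip_force: 2.1
```

```bash
python3 - <<'E'
from h import *
a=cv2.imread("pics/scene0.png"); c=ctrl.capture("scene"); b=c["img"][:,:,::-1].copy()
from h import proj
for nm,X in(("FLspot",(563,-364.5,32)),("FRspot",(498.5,-441,32)),("FLlug",(575,-372,40)),("FRedge",(475,-445,30)),("ref bolt",(404,-487,10)),("FL tongue",(597,-393,66))):
    u,v=proj(X,c).round().astype(int); h=10
    T=a[v-h:v+h+1,u-h:u+h+1]; S=b[v-h-8:v+h+9,u-h-8:u+h+9]
    r=cv2.matchTemplate(S,T,cv2.TM_CCOEFF_NORMED); _,m,_,l=cv2.minMaxLoc(r); print(nm,(u,v),l[0]-8,l[1]-8,round(m,3),round(float(r[8,8]),3))
U=np.hstack([cv2.resize(i[200:260,262:358],None,fx=4,fy=6,interpolation=cv2.INTER_CUBIC) for i in(a,b)])
cv2.imwrite("pics/s6.png",U)
E
python3 w.py
```

```text
FLspot (np.int64(324), np.int64(227)) 0 -2 0.798 0.328
FRspot (np.int64(331), np.int64(250)) 0 0 0.715 0.715
FLlug (np.int64(329), np.int64(224)) 0 -2 0.957 0.603
FRedge (np.int64(326), np.int64(256)) 4 0 0.836 0.808
ref bolt (np.int64(318), np.int64(285)) 0 0 0.938 0.938
FL tongue (np.int64(342), np.int64(216)) 0 -2 0.952 0.754
16.15 plate xy -55.3 -51.4 z 7.3 yaw 0.873 tilt [ 0. -0. -1.] F [-3.68 -1.41  4.2 ] w -0.0 q [-0.94  0.61  1.62 -0.    0.91 -0.25]
```

View pics/s6.png

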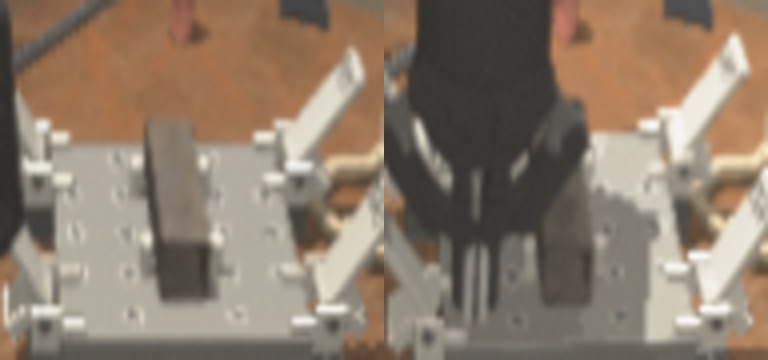

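The comparison shows the far-left corner and its shim about 2 px higher (lug at y≈125 instead of 135). That is about 6 mm, so the near right corner is dipping. I'll press a little more to reach the stop.

Call:
send_rows(targets=[[1,0,0,0.0005,0,0,0],[1,0,0,0.0005,0,0,0],[1,0,0,0.0005,0,0,0],[1,0,0,0,0,0,0],[1,0,0,0,0,0,0],[1,0,0,0,0,0,0],[1,0,0,0,0,0,0],[1,0,0,0,0,0,0],[1,0,0,0,0,0,0],[1,0,0,0,0,0,0]])

```text
time_s: 17.4
eef_pos: [411.9, -370.2, 6.9]
ee_rot: [0.0, 0.906, 0.423, -0.0]
force: [-7.0, 1.8, 14.7]
grip_width: -0.002
grip_force: 8.0
```

Bottom reached with 14.7 N at z 6.9, so near right is the low corner and the tip lies 21.7 mm above the TCP. I'll lift and go over its shim tongue.

Call:
send_rows(targets=[[1,0,0,-0.015,0,0,0],[1,0,0,-0.035,0,0,0],[1,0,0,-0.04,0,0,0],[1,0.0005,-0.02,0,0,0,0],[1,0.0005,-0.02,0,0,0,0],[1,0,-0.007,0,0,0,0],[1,0,0,0.015,0,0,0],[1,0,0,0.01,0,0,0],[1,0,0,0.004,0,0,0],[1,0,0,0,0,0,0]])

```text
time_s: 18.65
eef_pos: [376.5, -339.0, 66.3]
ee_rot: [-0.0, 0.906, 0.423, -0.0]
force: [0.3, -0.5, -0.3]
grip_width: -0.006
grip_force: 0.0
```

```bash
python3 w.py
```

```text
18.65 plate xy -102.2 -50.3 z 66.3 yaw 0.873 tilt [-0.     0.001 -1.   ] F [ 0.32 -0.52 -0.3 ] w -0.01 q [-0.96  0.44  1.73  0.    0.98 -0.27]
```

Call:
send_rows(targets=[[1,0,0,0.003,0,0,0],[1,0,0,0.003,0,0,0],[1,0,0,0.002,0,0,0],[1,0,0,0.002,0,0,0],[1,0,0,0.002,0,0,0],[1,0,0,0.002,0,0,0],[1,0,0,0.002,0,0,0],[1,0,0,0.002,0,0,0],[1,0,0,0,0,0,0],[1,0,0,0,0,0,0]])

```text
time_s: 19.9
eef_pos: [376.4, -339.0, 48.7]
ee_rot: [-0.0, 0.906, 0.423, -0.0]
force: [-0.5, -0.0, -0.5]
grip_width: -0.001
grip_force: 0.0
```

Call:
send_rows(targets=[[1,0,0,0.0015,0,0,0],[1,0,0,0.0015,0,0,0],[1,0,0,0.0015,0,0,0],[1,0,0,0.0015,0,0,0],[1,0,0,0.0015,0,0,0],[1,0,0,0.0015,0,0,0],[1,0,0,0.0015,0,0,0],[1,0,0,0.0015,0,0,0],[1,0,0,0,0,0,0],[1,0,0,0,0,0,0]])

```text
time_s: 21.15
eef_pos: [376.5, -339.0, 36.7]
ee_rot: [-0.0, 0.906, 0.423, 0.0]
force: [0.3, 0.2, -0.0]
grip_width: 0.001
grip_force: 0.0
```

Call:
send_rows(targets=[[1,0,0,0.001,0,0,0],[1,0,0,0.001,0,0,0],[1,0,0,0.001,0,0,0],[1,0,0,0.001,0,0,0],[1,0,0,0.001,0,0,0],[1,0,0,0.001,0,0,0],[1,0,0,0.001,0,0,0],[1,0,0,0.001,0,0,0],[1,0,0,0.001,0,0,0],[1,0,0,0.001,0,0,0]])

```text
time_s: 22.4
eef_pos: [376.5, -339.0, 26.7]
ee_rot: [-0.0, 0.906, 0.423, -0.0]
force: [-1.1, -0.3, 1.2]
grip_width: 0.001
grip_force: 0.5
```

```bash
python3 - <<'E'
from h import *
a=cv2.imread("pics/scene0.png"); c=ctrl.capture("scene"); b=c["img"][:,:,::-1].copy()
def L(im): return cv2.resize(im[195:275,240:320],None,fx=6,fy=6,interpolation=cv2.INTER_CUBIC)
im=L(b)
p=np.array(ctrl.sense()["eef_pos"])
q=(proj((p[0],p[1],p[2]+21.7),c)-(240,195)+.5)*6; cv2.circle(im,tuple(int(i) for i in q),4,(0,0,255),1)
cv2.imwrite("pics/s7.png",im)
E
```

```text
(no output)
```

View pics/s7.png

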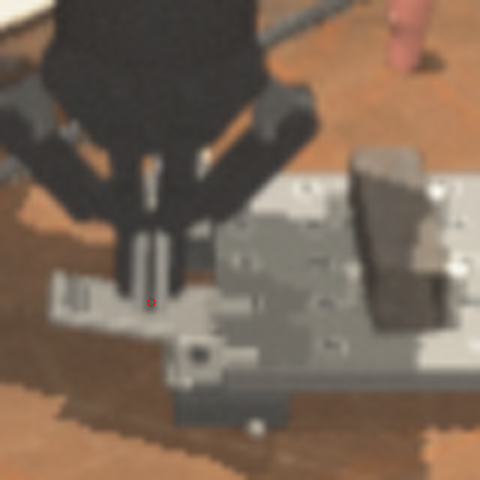

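The picture shows the tongue folded nearly flat under the fingertips (150,300), pin block at (200,355). I'll lift, shift outward to the tongue's middle and finish flat.

Call:
send_rows(targets=[[1,0,0,-0.012,0,0,0],[1,0,-0.015,0,0,0,0],[1,0,0,0,0,0,0],[1,0,0,0.006,0,0,0],[1,0,0,0.003,0,0,0],[1,0,0,0.003,0,0,0],[1,0,0,0.002,0,0,0],[1,0,0,0.001,0,0,0],[1,0,0,0.001,0,0,0],[1,0,0,0,0,0,0]])

```text
time_s: 23.7
eef_pos: [365.0, -329.4, 22.8]
ee_rot: [0.0, 0.906, 0.423, 0.0]
force: [-0.6, 0.2, -0.7]
grip_width: -0.004
grip_force: 0.0
```

Call:
send_rows(targets=[[1,0,0,0.0005,0,0,0],[1,0,0,0.0005,0,0,0],[1,0,0,0.0005,0,0,0],[1,0,0,0.0005,0,0,0],[1,0,0,0.0005,0,0,0],[1,0,0,0.0005,0,0,0],[1,0,0,0,0,0,0],[1,0,0,0,0,0,0],[1,0,0,0,0,0,0],[1,0,0,0,0,0,0]])

```text
time_s: 24.95
eef_pos: [364.5, -328.9, 20.4]
ee_rot: [-0.001, 0.906, 0.423, -0.0]
force: [-5.0, 4.3, 12.2]
grip_width: -0.0
grip_force: 6.3
```

Call:
send_rows(targets=[[1,0,0,0.0005,0,0,0],[1,0,0,0,0,0,0],[1,0,0,0,0,0,0],[1,0,0,0,0,0,0],[1,0,0,-0.01,0,0,0],[1,0,0,-0.03,0,0,0],[1,0,0.02,-0.02,0,0,0],[1,0,0.02,0,0,0,0],[1,0,0.02,0,0,0,0],[1,0,0,0,0,0,0]])

```text
time_s: 26.2
eef_pos: [411.5, -368.4, 79.3]
ee_rot: [0.0, 0.906, 0.423, 0.0]
force: [0.7, 0.8, 0.3]
grip_width: 0.003
grip_force: 0.0
```

```bash
python3 w.py
```

```text
26.2 plate xy -56.6 -50.4 z 79.3 yaw 0.873 tilt [ 0.001 -0.001 -1.   ] F [0.71 0.76 0.26] w 0.0 q [-0.94  0.51  1.58  0.    1.06 -0.24]
```

Call:
send_rows(targets=[[1,0,0.001,0.03,0,0,0],[1,0,0,0.025,0,0,0],[1,0,0,0.009,0,0,0],[1,0,0,0.002,0,0,0],[1,0,0,0.001,0,0,0],[1,0,0,0.001,0,0,0],[1,0,0,0.0005,0,0,0],[1,0,0,0.0005,0,0,0],[1,0,0,0,0,0,0],[1,0,0,0,0,0,0]])

```text
time_s: 27.45
eef_pos: [411.8, -368.7, 10.7]
ee_rot: [0.0, 0.906, 0.423, 0.0]
force: [-2.1, 2.0, 6.2]
grip_width: -0.001
grip_force: 2.8
```

Contact at z 10.7 (corner near 32.4 mm), 6 N. I'll lean firmer and hold.

Call:
send_rows(targets=[[1,0,0,0.0004,0,0,0],[1,0,0,0,0,0,0],[1,0,0,0,0,0,0],[1,0,0,0,0,0,0],[1,0,0,0,0,0,0],[1,0,0,0,0,0,0],[1,0,0,0,0,0,0],[1,0,0,0,0,0,0],[1,0,0,0,0,0,0],[1,0,0,0,0,0,0]])

```text
time_s: 28.7
eef_pos: [411.9, -368.8, 10.6]
ee_rot: [0.0, 0.906, 0.423, 0.0]
force: [-1.0, 2.2, 9.4]
grip_width: -0.005
grip_force: 4.4
```

Call:
send_rows(targets=[[1,0,0,0.0003,0,0,0],[1,0,0,0,0,0,0],[1,0,0,0,0,0,0],[1,0,0,0,0,0,0],[1,0,0,-0.01,0,0,0],[1,0,0,-0.04,0,0,0],[1,0,0,-0.05,0,0,0],[1,0,0,-0.05,0,0,0],[1,0,0,-0.05,0,0,0],[1,0,0,0,0,0,0]])

```text
time_s: 29.95
eef_pos: [412.6, -369.7, 213.6]
ee_rot: [0.004, 0.906, 0.423, 0.001]
force: [0.4, -0.1, -0.1]
grip_width: -0.005
grip_force: 0.0
```

Call:
send_rows(targets=[[1,-0.047,-0.0205,0,0,0,0],[1,-0.047,-0.0205,0,0,0,0],[1,-0.047,-0.0205,0,0,0,0],[1,-0.047,-0.0205,0,0,0,0],[1,0,0,0,0,0,0],[1,0,0,0,0,0,0],[1,0,0,0,0,0,0],[1,0,0,0,0,0,0],[1,0,0,0,0,0,0],[1,0,0,0,0,0,0]])

```text
time_s: 31.2
eef_pos: [228.3, -459.8, 209.6]
ee_rot: [-0.0, 0.906, 0.423, 0.0]
force: [-0.6, -0.1, -0.6]
grip_width: 0.001
grip_force: 0.0
```

```bash
python3 w.py; python3 - <<'E'
from h import *
for n,W in(("scene",(("FLspot",(563,-364.5,32)),("FL tongue",(597,-393,66)),("FR tongue",(533,-470,66)),("NR tongue",(377,-339,66)),("tube",(488,-367,50)))),("top",(("FL tongue",(597,-393,66)),("FR tongue",(533,-470,66)),("NL tongue",(441,-262,66)),("NR tongue",(377,-339,66)),("tube",(488,-367,50)),("FLspot",(563,-364.5,32))))):
  a=cv2.imread(f"pics/{n}0.png"); c=ctrl.capture(n); b=c["img"][:,:,::-1].copy()
  for nm,X in W:
    u,v=proj(X,c).round().astype(int); h=9
    r=cv2.matchTemplate(b[v-h-6:v+h+7,u-h-6:u+h+7],a[v-h:v+h+1,u-h:u+h+1],cv2.TM_CCOEFF_NORMED); _,m,_,l=cv2.minMaxLoc(r); print(n,nm,l[0]-6,l[1]-6,round(m,3))
E
```

```text
31.2 plate xy -138.2 -238.1 z 209.6 yaw 0.873 tilt [-0.  0. -1.] F [-0.58 -0.12 -0.55] w 0.0 q [-1.34  0.29  1.53  0.    1.32 -0.64]
scene FLspot 0 0 0.986
scene FL tongue 0 0 0.99
scene FR tongue 0 0 0.991
scene NR tongue -6 2 0.554
scene tube 0 0 0.989
top FL tongue 0 0 0.98
top FR tongue 0 0 0.979
top NL tongue 0 0 0.923
top NR tongue 0 0 0.466
top tube 0 0 0.988
top FLspot 0 0 0.964
```

Nothing has moved except the near right shim, which is folded down. I'm handing in.

```bash
python3 -c "
from rig import ctrl
print(ctrl.finish_job())"
```

```text
the job is handed in; nothing more can be done
None
```

The near right corner was the low one: it dipped under the first press, its shim now lies flat, it held firm at over 9 N on the re-check, and the job is handed in (the hand-in returned no verdict).

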